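Fit the drop-in grate under the lips of the glass-scrap bin

TASK

Fit the longer of the two handled grates into the metal scrap bin: it is longer than the opening, so hold it by its grip, tilt it lengthwise to pass it between the two lips, then level it and set it down flat on the ledges inside, and let go. Lower it all the way, do not let it drop, and leave the shorter grate where it stands.

Things in the scene. Friction and masses are not known exactly. Their poses are not given: they have to be found in the camera images.
- grate: The longer steel grate, to be fitted; lies flat, handle up: a plate of bars 180 mm long (its x) by 120 mm (its y) by 6 mm, about 0.22 kg, the same after a half turn. From its middle a 14 mm square stem rises along z to 65 mm above the underside, then a square wooden grip. Origin: centre of the plate's underside.
- grate_grip (a point): Centre of the longer grate's wooden grip, 90 mm above the plate's underside along the handle. The grip is 22 mm square (faces across the grate's x and y) and 50 mm tall, from 65 to 115 mm. Axes as the grate's. Held firmly (40 N) across y, the grate stays rigid in the hand when tilted about y.
- short_grate_grip (a point): Centre of the grip of the shorter grate, which is the same in everything except that its plate is only 140 mm long; it would fall between the ledges. Leave it where it stands.
- bin: Fixed bin, inside 200 (its x) by 176 mm (y), walls 4, rim 170 mm high. At both x ends a 4 mm thick lip at the rim leaves an opening of 168 (x) by 176 mm; below it a ledge, top 45 mm above the table, reaches 25 mm in from the wall; open between the ledges. Tilted 33 to 45 degrees about the bin's y, either end down, the grate passes; below the lips it can be levelled. Origin: underside centre.
Things that resemble listed ones, but are neither listed nor needed, are in the scene too. Leave any blue look-alike of the grate alone.

How it is judged:
By the outcome, as a careful person would: the job done as asked, in the order asked, and still so for the second after the job is handed in, with the robot touching nothing.
It also fails if it takes over 62 s, if anything falls off the work surface, if the arm or the gripper's body presses on something with over 40 N, if the wrist force passes 120 N, or if a joint passes its speed limit or range.

ROBOT

A 6-joint arm with a two-finger parallel gripper is mounted at the origin on the work surface. World frame = base frame: x ahead of the robot, y to its left, z up, the work surface at z = 0. Lengths are in m, angles in rad, forces in N, time in s.
With the tool pointing down it reaches from about 0.275 to 1 m from the base axis. Payload 8.4 kg.
Tool frame: the origin (TCP) lies on the centre line of the jaws, within the pads' length; the fingertips stand 22 mm ahead of it and the grasp point (between the pads) lies 3 mm ahead of it (bot.tip_extent is the distance from the TCP to the fingertips, in m); z points along the fingers, y is the line along which they close (so a half turn about z gives the same grasp; the last joint's range is limited). The gripper opens to 85 mm and grips with 20 to 120 N. Pads are 22 mm wide; open, the fingers measure 114 mm over their backs; the gripper's body (76 mm by 85 mm) begins 54 mm behind the grasp point. The pads swing forward as they close: fully open they stand 13 mm farther back than shut.
Start: joints at [-1.113, 0.353, 1.633, -0, 1.155, -0.002], TCP at [0.277, -0.56, 0.253] pointing down, gripper open.
Joint ranges: [-2.63, 2.63], [-0.92, 2.1], [0.06, 2.66], [-1.3, 4.44], [0, 2.69], [-3.02, 3.02]. Speed limits (rad/s): [2.22, 2.22, 2.79, 3.14, 3.14, 3.14].

INTERFACE

Orientations are given as a rotation vector (axis times angle).
In Python, from workcell import bot gives the robot as it stands.
- The arm moves only by the tool servo_tool, never from a script. Its argument "series" is a list that holds one entry, the list of rows, each a list of 7 numbers: the turn, a rotation vector about the world's x, y, z scaled (see below), then the shift along the world's x, y, z scaled (see below), then the opening, from 0 (shut) to 1 (fully open). A call has 1 to 8 rows; each row shifts and turns the commanded pose from where the row before left it; what a row does not reach is not made up. The controller multiplies each number of a shift by 1000 mm and each number of a turn by pi/2 rad. A row lasts 1/12 s, in which the tool goes at most 41.7 mm and 7.16 degrees, less where a joint would pass 70% of its speed; a pose out of reach is approached as far as the arm can. A call with a number of a shift or a turn outside -1 to 1 is refused whole. A call with a gripper value outside its range is refused whole. The fingers move at their own pace and stop on an object; "newtons" is the grip in N (left out, the last holds). Time passes only in rows, so rows that do not move let the fingers close. It gives the time, the measured TCP pose, the force, the opening and the grip force at its end, in the units of the state.
- bot.read_state(): the state, without advancing time (a new reading comes with each control period).
- bot.read_camera(name): name is "side" or "top"; returns the picture (480x640x3 uint8, blue, green, red); there is no depth.
- bot.camera_model(name): a dict with "camera_matrix" (3x3 intrinsics, pixels), "D" ([k1, k2, p1, p2, k3] as OpenCV has them; the pictures are not rectified), "R" (3x3) and "t" (3): a world point X has camera coordinates R X + t. Camera axes: x right, y down, z forward; pixel columns grow to the right and rows downward; lengths in m; the calibration is good to about 2 mm. A picture is of the moment at which its call begins. camera_model takes no time and is no camera call.
- bot.sign_off(): hands the job in; it is judged then, once.
The state is a dict: "clock": time; "qpos": joint angles; "qvel": joint speeds; "joint_torque": joint torques, N m; "eef_pos": TCP position; "eef_rot": TCP orientation; "contact_force": force on the tool from outside, world axes, zero at the start; "ft_torque": the same for the moment, N m; "grip_width": opening from 0.0 (shut) to 1.0 (fully open); "grasp_force": force on a finger pad.
Only numpy, scipy, OpenCV 4.12 (cv2) and the standard library are available. Lean on these libraries where they do the work, as an engineer would, in place of code of your own. Each camera call takes 0.05 s, during which the arm holds its last target. There are 200 camera calls.

## Working session

There is one attempt and no reset: what is moved stays moved. The work goes in short steps, Python scripts to look and compute and a tool call to move; the robot and the scene stay as the last step left them, time stands still between calls to the robot, and variables do not carry over. Pictures are saved under pics/ and viewed, at most 10 in all, crops included, and the job is handed in when it is done.

Besides the shell and the picture viewer there is one more tool, called as a command line: name --argument value ..., lists and objects as JSON in quotes. servo_tool: Moves the arm, as the interface text tells. Its arguments: {"type":"object","properties":{"series":{"type":"array","items":{"type":"array","items":{"type":"array","items":{"type":"number","minimum":-1,"maximum":1}}}},"newtons":{"type":"number"}},"required":["series"]}

```bash
mkdir -p pics; ls; python3 - <<'E'
from workcell import bot
import cv2
for n in("top","side"):
    cv2.imwrite(f"pics/{n}0.png",bot.read_camera(n))
    m=bot.camera_model(n); print(n,m)
s=bot.read_state();print(s)
E
```

```text
pics
top {'camera_matrix': array([[486.15800623,   0.        , 320.69764649],
       [  0.        , 486.15800623, 251.34604028],
       [  0.        ,   0.        ,   1.        ]]), 'D': array([-0.11673304,  0.        ,  0.        ,  0.        ,  0.        ]), 'R': array([[ 0.02116531, -0.99950397, -0.02332025],
       [-0.99450185, -0.01865518, -0.10304396],
       [ 0.10255781,  0.02537298, -0.99440339]]), 't': array([0.01507225, 0.49439223, 1.1580684 ])}
side {'camera_matrix': array([[536.53797878,   0.        , 309.16238447],
       [  0.        , 536.53797878, 234.33582922],
       [  0.        ,   0.        ,   1.        ]]), 'D': array([-0.07722736,  0.        ,  0.        ,  0.        ,  0.        ]), 'R': array([[-0.99670133, -0.07707072, -0.02542764],
       [-0.01759245,  0.51104143, -0.85937603],
       [ 0.0792273 , -0.8560939 , -0.51071153]]), 't': array([0.50263918, 0.08249213, 1.27276938])}
{'clock': 0.1, 'qpos': array([-1.11341649e+00,  3.53591549e-01,  1.63409304e+00, -1.50011574e-05,
        1.15519850e+00, -2.38859572e-03]), 'qvel': array([-0.00155324, -0.00097322, -0.00076809, -0.00172167, -0.00164518,
        0.00065032]), 'joint_torque': array([-1.22544745e-03, -6.06358480e+01, -3.42820251e+01, -6.13852512e-05,
        4.03786704e-03, -3.70912005e-05]), 'eef_pos': array([ 0.2771552 , -0.55971972,  0.25261459]), 'eef_rot': array([-3.05772279e+00, -7.15581840e-01,  4.77976431e-04]), 'contact_force': array([ 0.28766309,  0.34711564, -0.16418577]), 'ft_torque': array([-0.0047006 ,  0.00063053, -0.01333466]), 'grasp_force': 0.0, 'grip_width': 0.9997395268642448}
```

View pics/top0.png

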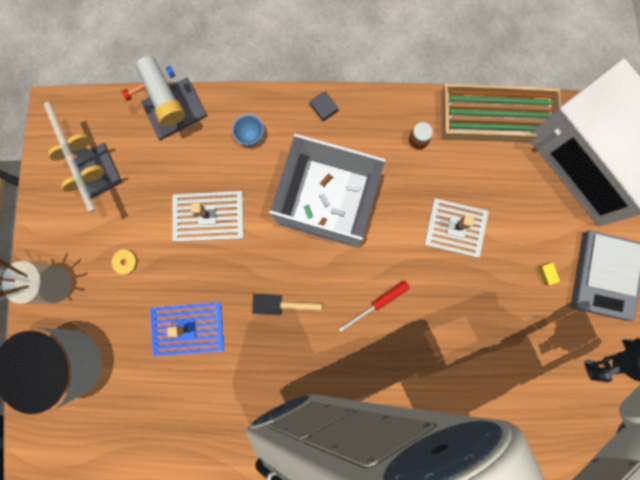

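View pics/side0.png

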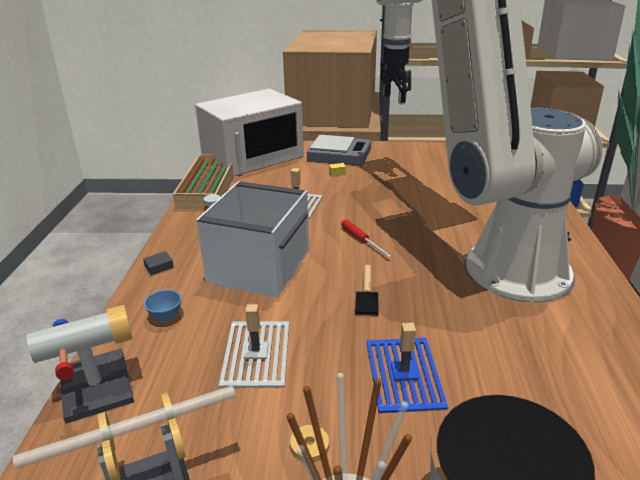

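Top view: long white grate at about (207,216), short one at (457,228), blue look-alike at (187,328), bin around (328,190). In the side view the long grate's grip is at (253,318). Now measuring.

```bash
cat >h.py <<'E'
import numpy as np,cv2
from workcell import bot
def ray(n,uv):
    m=bot.camera_model(n);p=cv2.undistortPoints(np.array(uv,float).reshape(-1,1,2),m["camera_matrix"],m["D"]).reshape(-1,2)
    d=np.c_[p,np.ones(len(p))]@m["R"]; return -m["R"].T@m["t"],d
def plane(n,uv,z):
    c,d=ray(n,uv); return c+d*((z-c[2])/d[:,2])[:,None]
def tri(u1,u2):
    c1,d1=ray("top",[u1]);c2,d2=ray("side",[u2]);d1=d1[0];d2=d2[0]
    s=np.linalg.lstsq(np.c_[d1,-d2],c2-c1,rcond=None)[0];a=c1+s[0]*d1;b=c2+s[1]*d2;return (a+b)/2,np.linalg.norm(a-b)
def proj(n,X):
    m=bot.camera_model(n);return cv2.projectPoints(np.array(X,float).reshape(-1,1,3),cv2.Rodrigues(m["R"])[0],m["t"],m["camera_matrix"],m["D"])[0].reshape(-1,2)
def rect(P):
    (c,s,a)=cv2.minAreaRect((P[:,:2]*1000).astype(np.float32));
    if s[0]<s[1]: s=s[::-1];a+=90
    return np.array(c)/1000,s,a
E
python3 - <<'E'
from h import *
np.set_printoptions(precision=4,suppress=True)
for n,rois in(("top",{"long":(160,180,260,255),"short":(415,190,500,265)}),("side",{"long":(210,300,300,400)})):
    im=cv2.imread(f"pics/{n}0.png");hsv=cv2.cvtColor(im,cv2.COLOR_BGR2HSV)
    w=((hsv[...,1]<60)&(hsv[...,2]>120)).astype(np.uint8)
    for k,(a,b,c,d) in rois.items():
        m=np.zeros_like(w);m[b:d,a:c]=w[b:d,a:c]
        p=np.argwhere(m)[:,::-1].astype(float)
        print(n,k,len(p),rect(plane(n,p,.006)))
im=cv2.imread("pics/top0.png");cv2.imwrite("pics/binzoom.png",cv2.resize(im[120:260,255:400],None,fx=4,fy=4,interpolation=2))
b=cv2.imread("pics/side0.png");cv2.imwrite("pics/sz.png",cv2.resize(b[170:400,190:320],None,fx=2.6,fy=2.6,interpolation=2))
A=cv2.imread("pics/binzoom.png");B=cv2.imread("pics/sz.png");h=max(len(A),len(B));
f=lambda x:np.pad(x,((0,h-len(x)),(0,0),(0,0)))
cc=np.hstack([f(A)[:598],f(B)[:598]]);print(cc.shape);cv2.imwrite("pics/z.png",cc[:, :800])
cv2.imwrite("pics/z1.png",A)
E
```

```text
top long 2215 (array([0.581 , 0.3147]), (181.42803955078125, 121.45772552490234), 93.61132287979126)
top short 1852 (array([ 0.5622, -0.3119]), (141.14599609375, 121.42938232421875), 77.7248764038086)
side long 2812 (array([0.5886, 0.3323]), (214.2745819091797, 132.43490600585938), 92.86968946456909)
(598, 918, 3)
```

View pics/z1.png

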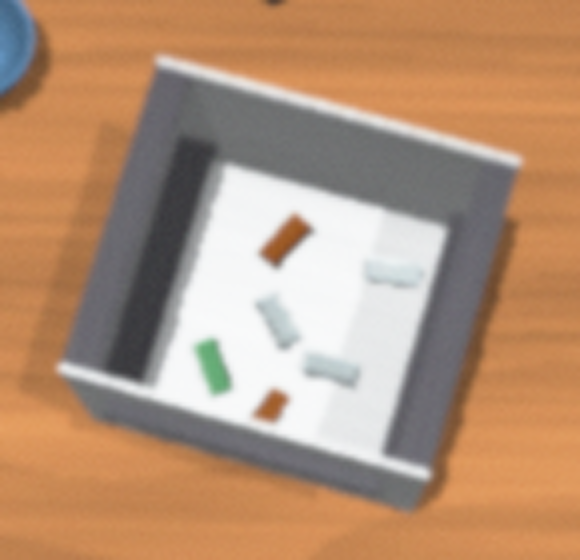

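View pics/sz.png

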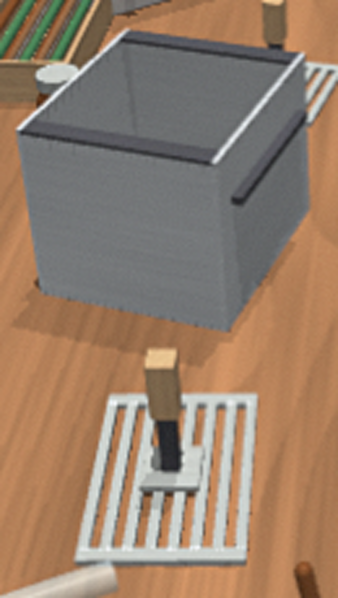

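Zoom: bin rim corners at TL(157,60), TR(521,160), BR(429,474), BL(62,368) in the 4x crop; lips (bin x ends) are the left and right sides. Side crop shows the long grate upright with its grip clear.

```bash
python3 - <<'E'
from h import *
np.set_printoptions(precision=4,suppress=True)
q=(np.array([[157,58],[523,159],[431,476],[60,369]])-1.5)/4+[255,120]
P=plane("top",q,.17);print(P);c=P.mean(0);print("bin",c)
for i in range(4): print(np.linalg.norm(P[i]-P[i-1]))
u=(P[1]-P[0]+P[2]-P[3]);print("x axis deg",np.degrees(np.arctan2(-u[1],-u[0])))
v=(P[0]-P[3]+P[1]-P[2]);print("y axis deg",np.degrees(np.arctan2(v[1],v[0])))
for s in(((161.5/2.6+190,351/2.6+170)),):pass
# grip top: tan mask
for n,roi in(("top",(185,195,225,235)),("side",(240,295,270,345))):
    im=cv2.imread(f"pics/{n}0.png");a,b,cc,d=roi
    hsv=cv2.cvtColor(im,cv2.COLOR_BGR2HSV)[b:d,a:cc]
    print(n,hsv[::4,::4].tolist() if 0 else "")
print("proj grip top/centre", proj("top",[[.581,.3147,.115],[.581,.3147,.09]]),proj("side",[[.581,.3147,.115],[.581,.3147,.09]]))
s=bot.read_state();from scipy.spatial.transform import Rotation as R
print(R.from_rotvec(s["eef_rot"]).as_matrix())
E
```

```text
[[ 0.7385  0.0861  0.17  ]
 [ 0.6839 -0.1159  0.17  ]
 [ 0.5081 -0.0674  0.17  ]
 [ 0.5629  0.1336  0.17  ]]
bin [0.6234 0.0091 0.17  ]
0.18187930001038216
0.20920749281918755
0.1823099333139688
0.20832724201812242
x axis deg 74.81796689802432
y axis deg -15.297790203197918
top 
side 
proj grip top/centre [[195.0225 207.4966]
 [197.9624 209.529 ]] [[253.1675 306.8903]
 [254.2418 317.3948]]
[[ 0.8962  0.4437 -0.0006]
 [ 0.4437 -0.8962  0.0012]
 [-0.     -0.0013 -1.    ]]
```

Grip position checks in both views (grate centre 0.581, 0.315, x axis at 93.6°; bin centre 0.623, 0.009, x axis at 74.9°). Moving above the grip.

servo_tool --series '[[[0, 0, 0.0325, 0.0132, 0.038, 0, 1], [0, 0, 0.0325, 0.0132, 0.038, 0, 1], [0, 0, 0.0325, 0.0132, 0.038, 0, 1], [0, 0, 0.0325, 0.0132, 0.038, 0, 1], [0, 0, 0.0325, 0.0132, 0.038, 0, 1], [0, 0, 0.0325, 0.0132, 0.038, 0, 1], [0, 0, 0.0325, 0.0132, 0.038, 0, 1], [0, 0, 0.0325, 0.0132, 0.038, 0, 1]]]'

```text
clock: 0.77
eef_pos: [0.3829, -0.2542, 0.2532]
eef_rot: [-2.849, -1.324, 0.0]
contact_force: [1.6, 0.3, -0.0]
grip_width: 0.996
grasp_force: 0.0
```

servo_tool --series '[[[0, 0, 0.0325, 0.0132, 0.038, 0, 1], [0, 0, 0.0325, 0.0132, 0.038, 0, 1], [0, 0, 0.0325, 0.0132, 0.038, 0, 1], [0, 0, 0.0325, 0.0132, 0.038, 0, 1], [0, 0, 0.0325, 0.0132, 0.038, 0, 1], [0, 0, 0.0325, 0.0132, 0.038, 0, 1], [0, 0, 0.0325, 0.0132, 0.038, 0, 1], [0, 0, 0.0325, 0.0132, 0.038, 0, 1]]]'

```text
clock: 1.43
eef_pos: [0.4886, 0.05, 0.2532]
eef_rot: [2.52, 1.875, -0.0]
contact_force: [0.7, -0.6, 0.7]
grip_width: 1.0
grasp_force: 0.0
```

servo_tool --series '[[[0, 0, 0.0325, 0.0132, 0.038, 0, 1], [0, 0, 0.0325, 0.0132, 0.038, 0, 1], [0, 0, 0.0325, 0.0132, 0.038, 0, 1], [0, 0, 0.0325, 0.0132, 0.038, 0, 1], [0, 0, 0.0325, 0.0132, 0.038, 0, 1], [0, 0, 0.0325, 0.0132, 0.038, 0, 1], [0, 0, 0.0325, 0.0132, 0.038, 0, 1], [0, 0, 0, 0, 0, 0, 1]]]'

```text
clock: 2.1
eef_pos: [0.5823, 0.3202, 0.2525]
eef_rot: [-2.142, -2.296, -0.004]
contact_force: [-0.9, -0.9, 0.2]
grip_width: 1.005
grasp_force: 0.0
```

```bash
cat >>h.py <<'E'
from scipy.spatial.transform import Rotation as Ro
def st():
    s=bot.read_state();M=Ro.from_rotvec(s["eef_rot"]).as_matrix()
    print("t",round(s["clock"],2),"pos",s["eef_pos"].round(4),"yaw_y",round(np.degrees(np.arctan2(M[1,1],M[0,1])),2),"z",M[:,2].round(4),"q",s["qpos"].round(2),"F",s["contact_force"].round(2),"w",round(s["grip_width"],3),"g",s["grasp_force"]); return s,M
E
python3 - <<'E'
from h import *
st()
cv2.imwrite("pics/a_top.png",bot.read_camera("top"));a=bot.read_camera("side");cv2.imwrite("pics/a_side.png",a)
E
```

```text
t 2.1 pos [0.5823 0.3202 0.2525] yaw_y 3.97 z [ 0.0011  0.0027 -1.    ] q [0.5  0.41 1.54 0.   1.18 0.43] F [-0.93 -0.86  0.17] w 1.005 g 0.0
```

View pics/a_side.png

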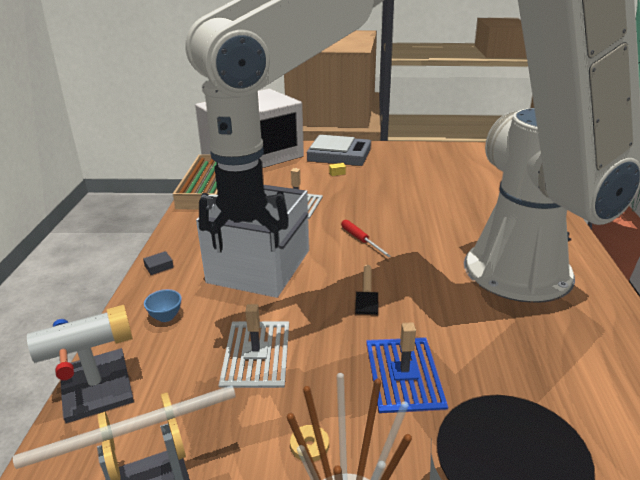

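Gripper is open above the long grate's grip (side view around (245,225), grip at (253,318)); nothing in the way. Descending and closing.

servo_tool --series '[[[0, 0, 0, 0, 0, -0.025, 1], [0, 0, 0, 0, 0, -0.0325, 1], [0, 0, 0, 0, 0, -0.035, 1], [0, 0, 0, 0, 0, -0.035, 1], [0, 0, 0, 0, 0, -0.02, 1], [0, 0, 0, 0, 0, -0.01, 1], [0, 0, 0, 0, 0, 0, 1], [0, 0, 0, 0, 0, 0, 1]]]'

```text
clock: 2.87
eef_pos: [0.5812, 0.3133, 0.0964]
eef_rot: [2.151, 2.289, 0.0]
contact_force: [1.2, -0.4, 0.8]
grip_width: 1.0
grasp_force: 0.0
```

servo_tool --series '[[[0, 0, 0, 0, 0, 0, 0], [0, 0, 0, 0, 0, 0, 0], [0, 0, 0, 0, 0, 0, 0], [0, 0, 0, 0, 0, 0, 0], [0, 0, 0, 0, 0, 0, 0], [0, 0, 0, 0, 0, 0, 0], [0, 0, 0, 0, 0, 0, 0], [0, 0, 0, 0, 0, 0, 0]]]' --newtons 50

```text
clock: 3.53
eef_pos: [0.5816, 0.3142, 0.0964]
eef_rot: [2.15, 2.29, 0.002]
contact_force: [2.9, -0.3, 4.4]
grip_width: 0.251
grasp_force: 54.8
```

```bash
python3 - <<'E'
from h import *
st()
cv2.imwrite("pics/b_side.png",bot.read_camera("side")[150:450,150:450]);
E
```

```text
t 3.53 pos [0.5816 0.3142 0.0964] yaw_y 3.62 z [ 1.3e-03  6.0e-04 -1.0e+00] q [ 0.49  0.58  1.66 -0.    0.9   0.43] F [ 2.89 -0.32  4.38] w 0.251 g 54.78961944580078
```

View pics/b_side.png

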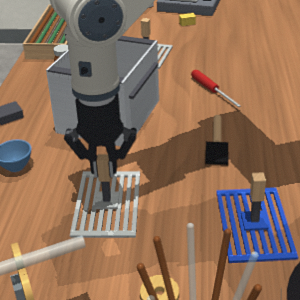

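Grip is held (opening 0.251 ≈ 21 mm, 55 N). Lifting and turning to the bin's yaw.

servo_tool --series '[[[0, 0, 0, 0, 0, 0.015, 0], [0, 0, 0, 0, 0, 0.025, 0], [0, 0, -0.0349, 0, 0, 0.04, 0], [0, 0, -0.0349, 0, 0, 0.04, 0], [0, 0, -0.0349, 0, 0, 0.04, 0], [0, 0, -0.0349, 0, 0, 0.04, 0], [0, 0, -0.0349, 0, 0, 0.04, 0], [0, 0, -0.0346, 0, 0, 0.03, 0]]]'

```text
clock: 4.25
eef_pos: [0.5807, 0.3139, 0.3687]
eef_rot: [2.498, 1.905, 0.002]
contact_force: [0.7, 0.7, -1.7]
grip_width: 0.248
grasp_force: 53.8
```

servo_tool --series '[[[0, 0, 0, 0, 0, 0, 0], [0.037, -0.01, 0, 0.0028, -0.0356, 0, 0], [0.037, -0.01, 0, 0.0028, -0.0356, 0, 0], [0.037, -0.01, 0, 0.0028, -0.0356, 0, 0], [0.037, -0.01, 0, 0.0028, -0.0356, 0, 0], [0.037, -0.01, 0, 0.0028, -0.0356, 0, 0], [0.037, -0.01, 0, 0.0028, -0.0356, 0, 0], [0.037, -0.01, 0, 0.0028, -0.0356, 0, 0]]]'

```text
clock: 4.92
eef_pos: [0.5996, 0.0631, 0.3646]
eef_rot: [-2.258, -1.727, -0.485]
contact_force: [0.2, -0.1, -3.9]
grip_width: 0.255
grasp_force: 53.8
```

servo_tool --series '[[[0.037, -0.01, 0, 0.0028, -0.0356, 0, 0], [0.037, -0.01, 0, 0.0028, -0.0356, 0, 0], [0.037, -0.01, 0, 0.0028, -0.0356, 0, 0], [0, 0, 0, 0, 0, 0, 0], [0, 0, 0, 0, 0, 0, 0], [0, 0, 0, 0, 0, 0, 0]]]'

```text
clock: 5.42
eef_pos: [0.6084, -0.0421, 0.3644]
eef_rot: [-2.144, -1.637, -0.662]
contact_force: [1.4, 1.1, -1.8]
grip_width: 0.249
grasp_force: 53.8
```

```bash
python3 - <<'E'
from h import *
np.set_printoptions(suppress=True)
s,M=st();print(M.round(4))
cv2.imwrite("pics/c_top.png",bot.read_camera("top"));cv2.imwrite("pics/c_side.png",bot.read_camera("side"))
a=cv2.imread("pics/c_top.png")[60:360,180:480];b=cv2.imread("pics/c_side.png")[50:350,130:430]
cv2.imwrite("pics/c.png",cv2.resize(np.hstack([a,b]),(800,400)))
E
```

```text
t 5.42 pos [ 0.6084 -0.0421  0.3644] yaw_y -15.23 z [ 0.1461  0.5468 -0.8244] q [-0.37  0.27  1.62  0.61  1.37 -0.27] F [ 1.4   1.14 -1.8 ] w 0.249 g 53.81596863269806
[[ 0.2184  0.9649  0.1461]
 [ 0.795  -0.2627  0.5468]
 [ 0.566  -0.0033 -0.8244]]
```

View pics/c.png

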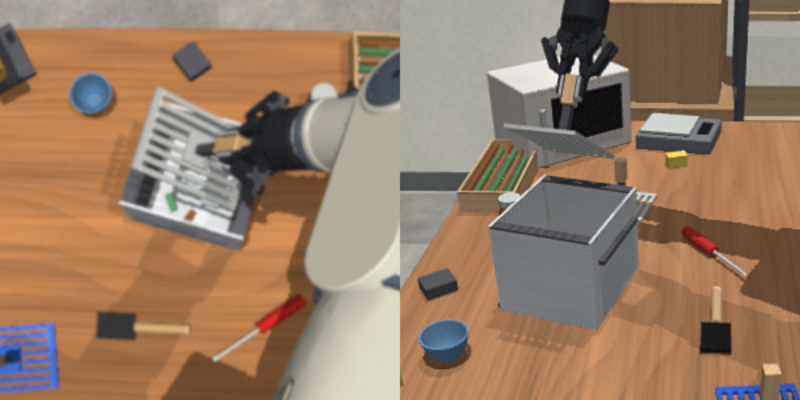

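Both views show the grate held, tilted with the +x (left) end up, above the bin. Checking the plate's visible corners (about (300,126) and (280,196) in the top picture) against the pose.

```bash
python3 - <<'E'
from h import *
s,M=st()
n=-M[:,2];y=M[:,1];x=np.cross(y,n)
c=s["eef_pos"]-.0965*n
print("centre",c,"x",x.round(3))
P=[c+a*.09*x+b*.06*y+.006*n for a in(1,-1) for b in(1,-1)]
print(proj("top",P).round(1).tolist())
im=cv2.imread("pics/c_top.png")
cv2.imwrite("pics/d.png",cv2.resize(im[115:255,255:395],None,fx=4,fy=4,interpolation=2))
# bin-frame coords
u=np.array([.2588,.9659]);v=np.array([-.9659,.2588]);d=c[:2]-[.6234,.0091];print("in bin",d@u,d@v)
E
```

```text
t 5.52 pos [ 0.6086 -0.0406  0.3654] yaw_y -15.08 z [ 0.146   0.5469 -0.8244] q [-0.37  0.27  1.62  0.61  1.37 -0.27] F [ 0.1  -0.75 -2.74] w 0.255 g 53.81606698036194
centre [0.62270226 0.01213762 0.2858471 ] x [-0.215 -0.796 -0.566]
[[370.6, 160.3], [354.7, 216.0], [297.5, 123.1], [278.5, 183.8]]
in bin 0.002753457200441918 0.0014600862343194057
```

View pics/d.png

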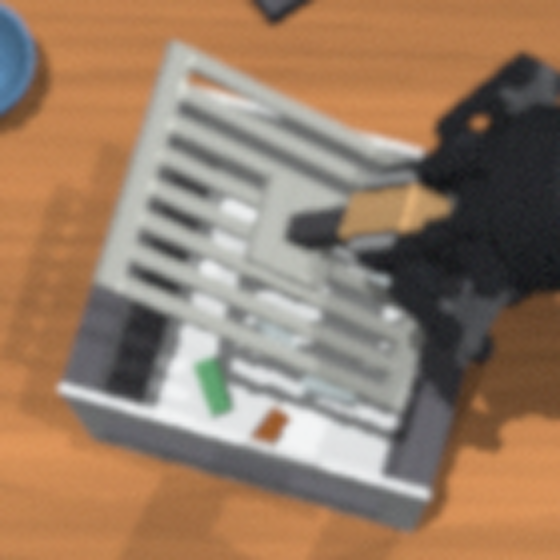

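Observed plate corners match the prediction within 2 px. Lowering between the lips.

servo_tool --series '[[[0, 0, 0, 0, 0, -0.02, 0], [0, 0, 0, 0, 0, -0.025, 0], [0, 0, 0, 0, 0, -0.025, 0], [0, 0, 0, 0, 0, -0.02, 0], [0, 0, 0, 0, 0, -0.01, 0], [0, 0, 0, 0, 0, 0, 0], [0, 0, 0, 0, 0, 0, 0]]]'

```text
clock: 6.1
eef_pos: [0.6092, -0.0409, 0.2663]
eef_rot: [-2.142, -1.64, -0.665]
contact_force: [-0.3, -0.1, -1.9]
grip_width: 0.257
grasp_force: 53.8
```

```bash
python3 - <<'E'
from h import *
st()
E
```

```text
t 6.1 pos [ 0.6092 -0.0409  0.2663] yaw_y -15.1 z [ 0.1469  0.5471 -0.824 ] q [-0.37  0.36  1.72  0.65  1.21 -0.39] F [-0.31 -0.13 -1.88] w 0.257 g 53.78916263580322
```

servo_tool --series '[[[0, 0, 0, 0, 0, -0.013, 0], [0, 0, 0, 0, 0, -0.015, 0], [0, 0, 0, 0, 0, -0.015, 0], [0, 0, 0, 0, 0, -0.015, 0], [0, 0, 0, 0, 0, -0.012, 0], [0, 0, 0, 0, 0, -0.008, 0], [0, 0, 0, 0, 0, -0.005, 0], [0, 0, 0, 0, 0, 0, 0]]]'

```text
clock: 6.77
eef_pos: [0.6085, -0.042, 0.1813]
eef_rot: [-2.143, -1.637, -0.663]
contact_force: [-0.1, 0.5, -2.2]
grip_width: 0.252
grasp_force: 53.8
```

```bash
python3 - <<'E'
from h import *
st()
cv2.imwrite("pics/e.png",np.hstack([cv2.resize(bot.read_camera(n)[b:b+180,a:a+180],(400,400),interpolation=2) for n,a,b in(("top",240,100),("side",170,130))]))
E
```

```text
t 6.77 pos [ 0.6085 -0.042   0.1813] yaw_y -15.2 z [ 0.1463  0.5472 -0.8241] q [-0.37  0.46  1.79  0.69  1.08 -0.5 ] F [-0.11  0.48 -2.24] w 0.252 g 53.78864407539368
```

View pics/e.png

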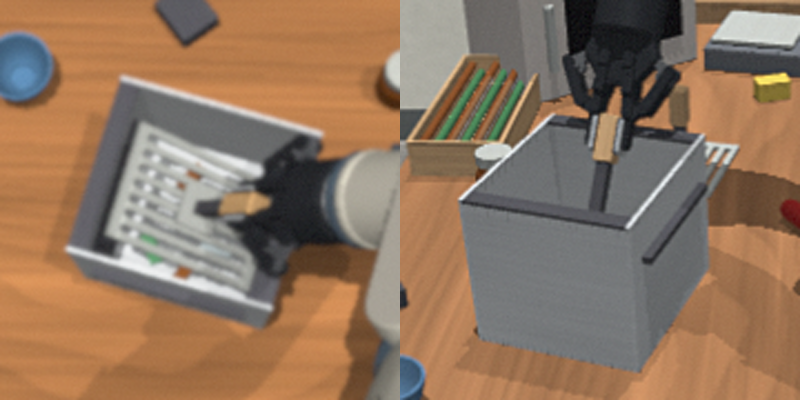

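The whole plate is inside the bin below the lips (top view: plate between (110,235) and (260,290) of the left crop), no contact force. Levelling with the low end kept just above its ledge.

servo_tool --series '[[[-0.0463, 0.0125, 0, 0.0016, 0.0058, 0.0002, 0], [-0.0463, 0.0125, 0, 0.0016, 0.006, -0.0026, 0], [-0.0463, 0.0125, 0, 0.0017, 0.0062, -0.0033, 0], [-0.0463, 0.0125, 0, 0.0018, 0.0065, -0.0039, 0], [-0.0463, 0.0125, 0, 0.0018, 0.0066, -0.0047, 0], [-0.0463, 0.0125, 0, 0.0018, 0.0067, -0.0053, 0], [-0.0463, 0.0125, 0, 0.0018, 0.0068, -0.0059, 0], [-0.0463, 0.0125, 0, 0.0018, 0.0069, -0.005, 0]]]'

```text
clock: 7.53
eef_pos: [0.6237, 0.0099, 0.1536]
eef_rot: [2.493, 1.905, -0.001]
contact_force: [0.1, -0.2, -1.7]
grip_width: 0.253
grasp_force: 53.8
```

servo_tool --series '[[[0, 0, 0, 0, 0, 0, 0], [0, 0, 0, 0, 0, 0, 0]]]'

```text
clock: 7.7
eef_pos: [0.6232, 0.011, 0.1528]
eef_rot: [-2.493, -1.911, -0.002]
contact_force: [0.3, -0.6, -2.2]
grip_width: 0.25
grasp_force: 53.8
```

```bash
python3 - <<'E'
from h import *
s,M=st();print(M.round(4))
E
```

```text
t 7.7 pos [0.6232 0.011  0.1528] yaw_y -15.06 z [ 6.e-04  8.e-04 -1.e+00] q [0.01 0.46 1.72 0.   0.96 0.28] F [ 0.33 -0.63 -2.19] w 0.25 g 53.785852789878845
[[ 2.598e-01  9.657e-01  6.000e-04]
 [ 9.657e-01 -2.598e-01  8.000e-04]
 [ 9.000e-04  4.000e-04 -1.000e+00]]
```

servo_tool --series '[[[0, 0, 0, 0, -0.001, -0.003, 0], [0, 0, 0, 0, 0, -0.003, 0], [0, 0, 0, 0, 0, -0.002, 0], [0, 0, 0, 0, 0, -0.001, 0], [0, 0, 0, 0, 0, -0.001, 0], [0, 0, 0, 0, 0, 0, 0], [0, 0, 0, 0, 0, 0, 0]]]'

```text
clock: 8.28
eef_pos: [0.6228, 0.0081, 0.1423]
eef_rot: [2.496, 1.907, -0.001]
contact_force: [0.4, -0.6, -1.9]
grip_width: 0.253
grasp_force: 53.8
```

servo_tool --series '[[[0, 0, 0, 0, 0, -0.001, 0], [0, 0, 0, 0, 0, 0, 0], [0, 0, 0, 0, 0, 0, 0]]]'

```text
clock: 8.53
eef_pos: [0.623, 0.0084, 0.1414]
eef_rot: [2.495, 1.908, -0.0]
contact_force: [0.6, 0.5, -2.3]
grip_width: 0.254
grasp_force: 53.9
```

servo_tool --series '[[[0, 0, 0, 0, 0, -0.001, 0], [0, 0, 0, 0, 0, 0, 0], [0, 0, 0, 0, 0, 0, 0]]]'

```text
clock: 8.78
eef_pos: [0.6231, 0.0084, 0.1412]
eef_rot: [2.495, 1.908, 0.0]
contact_force: [-2.0, -0.7, 5.4]
grip_width: 0.249
grasp_force: 54.8
```

servo_tool --series '[[[0, 0, 0, 0, 0, -0.0007, 0], [0, 0, 0, 0, 0, 0, 0], [0, 0, 0, 0, 0, 0, 0]]]'

```text
clock: 9.03
eef_pos: [0.6231, 0.0084, 0.1412]
eef_rot: [2.495, 1.908, 0.0]
contact_force: [-4.1, -1.4, 12.1]
grip_width: 0.252
grasp_force: 55.7
```

```bash
python3 - <<'E'
from h import *
s,M=st();print(M[:,2],s["ft_torque"])
cv2.imwrite("pics/f.png",np.hstack([cv2.resize(bot.read_camera(n)[b:b+180,a:a+180],(400,400),interpolation=2) for n,a,b in(("top",240,100),("side",170,130))]))
E
```

```text
t 9.03 pos [0.6231 0.0084 0.1412] yaw_y -15.19 z [ 8.e-04 -7.e-04 -1.e+00] q [ 0.01  0.47  1.73 -0.    0.94  0.28] F [-4.1  -1.37 12.05] w 0.252 g 55.67712664604187
[ 7.75577702e-04 -6.87322563e-04 -9.99999463e-01] [0.05823724 0.96286494 0.0039649 ]
```

Seated at the expected height. Easing the load and releasing.

servo_tool --series '[[[0, 0, 0, 0, 0, 0.001, 0], [0, 0, 0, 0, 0, 0, 0], [0, 0, 0, 0, 0, 0, 0.8], [0, 0, 0, 0, 0, 0, 0.8], [0, 0, 0, 0, 0, 0, 0.8], [0, 0, 0, 0, 0, 0, 0.8], [0, 0, 0, 0, 0, 0, 0.8], [0, 0, 0, 0, 0, 0, 0.8]]]'

```text
clock: 9.8
eef_pos: [0.6229, 0.0084, 0.1405]
eef_rot: [2.495, 1.908, -0.001]
contact_force: [-0.2, 0.4, 0.8]
grip_width: 0.799
grasp_force: 0.0
```

servo_tool --series '[[[0, 0, 0, 0, 0, 0.01, 0.8], [0, 0, 0, 0, 0, 0.02, 0.8], [0, 0, 0, 0, 0, 0.03, 0.8], [0, 0, 0, 0, 0, 0.035, 0.8], [0, 0, 0, 0, 0, 0.035, 0.8], [0, 0, 0, 0, 0, 0.03, 0.8], [0, 0, 0, -0.02, -0.02, 0.02, 0.8], [0, 0, 0, -0.02, -0.03, 0, 0.8]]]'

```text
clock: 10.47
eef_pos: [0.5851, -0.0405, 0.3265]
eef_rot: [2.489, 1.908, 0.01]
contact_force: [0.9, -0.5, -0.0]
grip_width: 0.798
grasp_force: 0.0
```

servo_tool --series '[[[0, 0, 0, -0.02, -0.035, 0, 0.8], [0, 0, 0, -0.02, -0.035, 0, 0.8], [0, 0, 0, -0.02, -0.035, 0, 0.8], [0, 0, 0, -0.02, -0.035, 0, 0.8], [0, 0, 0, -0.02, -0.035, 0, 0.8], [0, 0, 0, -0.02, -0.03, 0, 0.8], [0, 0, 0, 0, 0, 0, 0.8], [0, 0, 0, 0, 0, 0, 0.8]]]'

```text
clock: 11.13
eef_pos: [0.4619, -0.248, 0.3214]
eef_rot: [2.498, 1.903, 0.0]
contact_force: [0.1, 1.1, -0.3]
grip_width: 0.798
grasp_force: 0.0
```

```bash
python3 - <<'E'
from h import *
s,M=st()
cv2.imwrite("pics/g.png",np.hstack([cv2.resize(bot.read_camera(n)[b:b+180,a:a+180],(400,400),interpolation=2) for n,a,b in(("top",240,100),("side",170,130))]))
E
```

```text
t 11.13 pos [ 0.4619 -0.248   0.3214] yaw_y -15.4 z [ 8.e-04 -1.e-03 -1.e+00] q [-0.5   0.13  1.77 -0.    1.24 -0.23] F [ 0.1   1.07 -0.3 ] w 0.798 g 0.0
```

View pics/g.png

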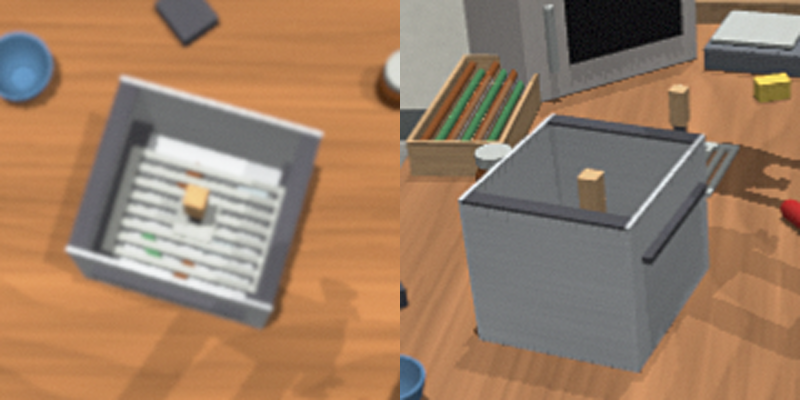

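The grate sits flat inside the bin with its grip upright (top crop (197,203)), the robot is clear and the short grate is untouched.

```bash
python3 -c "
from workcell import bot
print(bot.sign_off())"
```

```text
the job is handed in; nothing more can be done
None
```

The longer grate is fitted in the bin, lowered until it rested level on the ledges and then released; the shorter grate was not touched, and the job was handed in at about 11 s.

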